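# Right the fallen sample-card stand and hold a spring clip open over the card

### The job

The weighted stand with the white sample card has been knocked over: stand it upright on the bench again and let go of it. Then take the orange spring clip off the tray's rim by squeezing its two handles, bring it down over the card's top edge with the jaws wide open, the tips about a centimetre below the edge on either side and not touching the card, and finish while still holding it squeezed open there, so that a filter strip can be slipped in. Leave the vial, the jar and the metal block where they are.

Things in the scene. Friction and masses are not known exactly. Their poses are not given: they have to be found in the camera images.
- stand: Card stand, loose, about 0.5 kg, most of it in the base. Origin: centre of the base's underside; z up the post, x normal to the card, y along its width. Steel base 70 mm diameter, 16 thick. Starts lying on the card's face (+x down), base nearer the robot: base rim and card top edge touch the bench, the post slopes down 15 degrees to the card. Centre of mass 15 to 20 mm above the underside.
- post_mid (a point): Point on the stand's post axis, 45 mm above the base's underside; about 30 mm above the bench while it lies. Bare aluminium post 14 mm diameter from z = 16 to 72 mm (stand's frame). With the rim on the bench and under 50 degrees from upright, the stand rocks upright by itself when let go. Axes as stand.
- card_top (a point): Middle of the card's top edge, at z = 140 mm of the stand. Axes as stand: x normal to the card, y along the edge, z up. White card 3 mm thick (x), 80 mm wide (y), its lower edge clamped in a head 18 x 26 x 18 mm (x, y, z) at z = 72 to 90 mm with a thumbscrew out to x = -20 mm.
- tray: Clear open tray, fixed, 110 x 150 x 60 mm (x, y, z), walls 3 mm; origin at the centre of its underside. Small parts lie inside, none higher than 41 mm.
- wall_top (a point): Middle of the rim of the tray's far (+x) wall, 60 mm above the bench; the wall runs along the tray's y. The clip is parked on this wall, up to 45 mm to either side of this point.
- clip: Orange spring clip, loose, 50 g, 90 mm tall, 22 mm wide (x), 55 mm across its two handles (y). Origin on the hinge pin: x along the pin, z up to the handles, y the way the handles are squeezed and the jaws spread. This body is the +y half; the other mirrors it. Parked upright, jaws down, biting the tray wall, pushed fully down, pin 5 mm above the rim. Jaw tips 39 mm below the pin; throat open up to 5 mm below it.
- clip_grip (a point): Point midway between the clip's handles, 36 mm above the pin, where they are best pinched; axes as clip. Handle plates 22 mm wide, from 23 to 51 mm above the pin. At this height their outer faces are 51 mm apart when parked, each leaning outwards 16 degrees; squeezed to the stop they are parallel, about 30 mm apart.
- clip_arm (a joint): Opening of the clip (rad): 0 when biting 3 mm of wall or card, -0.07 empty and shut, 0.56 at the stop. Gap at the jaw tips: 3 mm at 0, 17 mm at 0.35, 24 mm at 0.56. A coil spring shuts it: each handle needs about 8 N to start opening and 13 N to stay at the stop. Each half turns by half this angle from upright.
- clip_tip_a (a point): Bottom of the inner face of the jaw of clip, 39 mm below the pin, 1.5 mm from the mid plane when parked.
- clip_tip_b (a point): The same point on the other jaw.
- vial: Bystander: small clear vial with a blue cap, 28 mm diameter, 60 mm tall, standing; origin at the centre of its underside.
- jar: Bystander: amber jar with a white lid, 44 mm diameter, 45 mm tall, standing; origin at the centre of its underside.
- block: Bystander: aluminium rod-clamp block 32 x 32 x 36 mm with a thumbscrew out to x = +32 mm; origin at the centre of its underside.
Mind the look-alikes: they are no part of the job. What is shaped like the stand but brown or turquoise is not meant.

How it is judged (in metres and radians):
On the way, in this order (a step that is already met when the one before it is completed fails the run):
1. the card stand stands upright on the bench, let go and at rest (angle between stand's own z axis and vertical below 0.06 rad and height (world z) of stand between -0.004 and 0.004 m and linear speed of stand below 0.01 m/s and contact force between each of the arm, the fingers and stand below 0.1 N), for 0.3 s.
2. the clip is off the tray, squeezed open in the fingers (contact force between clip and tray below 0.05 N and contact force between the fingers and clip above 4 N and value of joint clip_arm above 0.28 rad and z of clip in the frame of tray above 0.105 m), for 0.2 s.
At the end, for the whole second after the job is handed in: Stand upright (0.06 rad) and still on the bench; clip held only by the fingers, open 0.35 rad or more, a jaw tip on each side of the card, 2 mm or more clear of its face, 5 to 18 mm below its top edge, within 34 mm of its middle, pin above the edge; clip and gripper touch neither card nor stand (all of step 1 and value of joint clip_arm above 0.35 rad and ((x of clip_tip_a in the frame of card_top above 0.0035 m and x of clip_tip_b in the frame of card_top below -0.0035 m) or (x of clip_tip_b in the frame of card_top above 0.0035 m and x of clip_tip_a in the frame of card_top below -0.0035 m)) and z of clip_tip_a in the frame of card_top between -0.018 and -0.005 m and y of clip_tip_a in the frame of card_top between -0.034 and 0.034 m and z of clip_tip_b in the frame of card_top between -0.018 and -0.005 m and y of clip_tip_b in the frame of card_top between -0.034 and 0.034 m and z of clip in the frame of card_top above 0.005 m and linear speed of clip below 0.02 m/s and contact force between the fingers and clip above 4 N and contact force between clip and stand below 0.1 N and contact force between clip and tray below 0.05 N); the arm keeps its last pose, push and grip.
It fails at once if vial is knocked over or moved by more than 15 mm (distance of vial from where it was at the start of the episode above 0.015 m or angle between vial's own z axis and vertical above 0.3 rad).
It fails at once if jar is knocked over or moved by more than 15 mm (distance of jar from where it was at the start of the episode above 0.015 m or angle between jar's own z axis and vertical above 0.3 rad).
It fails at once if block is knocked over or moved by more than 15 mm (distance of block from where it was at the start of the episode above 0.015 m or angle between block's own z axis and vertical above 0.3 rad).
It also fails if it takes over 67 s, if anything falls off the work surface, if the arm or the gripper's body presses on something with over 40 N, if the wrist force passes 120 N, or if a joint passes its speed limit or range.

### The arm

A 6-joint arm with a two-finger parallel gripper is mounted at the origin on the work surface. World frame = base frame: x ahead of the robot, y to its left, z up, the work surface at z = 0. Lengths are in mm, angles in rad, forces in N, time in s.
With the tool pointing down it reaches from about 275 to 750 mm from the base axis. Payload 10.2 kg.
Tool frame: the origin (TCP) lies between the finger pads; the fingertips stand 22 mm ahead of it and the grasp point (between the pads) lies 3 mm ahead of it (ctrl.nose_length is the distance from the TCP to the fingertips, in mm); y points along the fingers, z is the direction in which the jaws open and shut, and the axes are right-handed (so a half turn about y gives the same grasp; the last joint's range is limited). The gripper opens to 85 mm and grips with 20 to 120 N. Pads are 22 mm wide; open, the fingers measure 114 mm over their backs; the gripper's body (76 mm by 85 mm) begins 54 mm behind the grasp point. The pads swing forward as they close: fully open they stand 13 mm farther back than shut.
Start: joints at [-1.375, 0.313, 1.498, -0, 1.331, -0.223], TCP at [213.487, -479.64, 253.294] pointing down, gripper open.
Joint ranges: [-2.94, 2.94], [-0.97, 2.17], [0.19, 2.56], [-1.23, 4.37], [0.02, 3.11], [-2.88, 2.88]. Speed limits (rad/s): [2.39, 2.39, 3.01, 3.14, 3.14, 3.14].

### API

Orientations are given as a unit quaternion [w, x, y, z].
In Python, from rig import ctrl, eyes, models gives the robot as it stands.
- The arm moves only by the shell command python3 -m crank 'ROWS' [FORCE]. ROWS is JSON, a list of rows, each an object with "dp": the shift along the tool's x, y, z in mm, a list of three; "roll": the turn about the tool's y in rad; "gripper": the closure in counts, from 0 (fully open) to 255 (shut). A call has 1 to 10 rows; each row is the pose to reach, as a shift and turn from the pose commanded when the call began, along the tool's axes at that moment; what a row does not reach only later rows make up. A row lasts 1/12 s, in which the tool goes at most 41.7 mm and 7.16 degrees, less where a joint would pass 70% of its speed; a pose out of reach is approached as far as the arm can. A call with a gripper value outside its range is refused whole. The fingers move at their own pace and stop on an object; FORCE is the grip in N (left out, the last holds). Time passes only in rows, so rows that repeat a pose let the fingers close. It gives the time, the measured TCP pose, the force and the opening at its end, in the units of the state.
- ctrl.sense(): the state, without advancing time (a new reading comes with each control period).
- eyes.capture(name): name is "scene" or "top"; returns a dict with "color" (420x560x3 uint8, red, green, blue), "fx", "fy", "cx", "cy" (pixels), "R" (3x3) and "t" (3): a world point X has camera coordinates R X + t. Camera axes: x right, y down, z forward; pixel columns grow to the right and rows downward; lengths in mm; the calibration is good to about 2 mm. A picture is of the moment at which its call begins. There is no depth.
- ctrl.finish_job(): hands the job in, once; it reports no verdict.
Trained networks look in a picture, given as the dict that the camera call returned (one of the last four; its "shot" number tells which), for a name from the list of things; names that differ only in an ending like _2 or _b are one class to them, and where a whole thing is asked for, a point or a joint stands for the part that bears it (a point fixed in the world has none). Each returns a list of dicts, best first, with "confidence" (0 to 1); they miss things now and then, are a little off and sometimes report something else, mostly with a low value. They report only what shows in the picture. A call takes as long as a camera call. They do not tell look-alikes from the thing itself.
- models.spot_in(picture, label): "extent" ([centre column, centre row, width, height] in pixels, round what is visible of it).
- models.spot_point(picture, label): "centre" ([column, row] in pixels: a listed point, or the origin of a listed thing).
The state is a dict: "time_s": time; "joints": joint angles; "dq": joint speeds; "tau": joint torques, N m; "eef_pos": TCP position; "ee_rot": TCP orientation; "force": force on the tool from outside, world axes, zero at the start; "wrist_torque": the same for the moment, N m; "grip_width": opening from 0.0 (shut) to 1.0 (fully open).
Only numpy, scipy, OpenCV 4.12 (cv2) and the standard library are available. Lean on these libraries where they do the work, as an engineer would, in place of code of your own. Each camera call takes 0.05 s, during which the arm holds its last target. There are 200 camera calls.

## Working session

There is one attempt and no reset: what is moved stays moved. The work goes in short steps, Python scripts to look and compute and a shell command to move; the robot and the scene stay as the last step left them, time stands still between calls to the robot, and variables do not carry over. Pictures are saved under pics/ and viewed, about 8 in all and at most 12, crops included, and the job is handed in when it is done.

```bash
ls; mkdir -p pics; cat > h.py <<'E'
import numpy as np, cv2
from rig import ctrl, eyes, models
def save(p,name,crop=None,scale=1):
    im=cv2.cvtColor(p["color"],cv2.COLOR_RGB2BGR)
    if crop: c0,r0,c1,r1=crop; im=im[r0:r1,c0:c1]
    if scale!=1: im=cv2.resize(im,None,fx=scale,fy=scale,interpolation=cv2.INTER_CUBIC)
    cv2.imwrite("pics/"+name,im)
def proj(p,X):
    c=np.asarray(p["R"])@np.asarray(X,float)+np.asarray(p["t"]); return np.array([p["fx"]*c[0]/c[2]+p["cx"],p["fy"]*c[1]/c[2]+p["cy"]])
def ray(p,uv):
    R=np.asarray(p["R"]); o=-R.T@np.asarray(p["t"]); d=R.T@np.array([(uv[0]-p["cx"])/p["fx"],(uv[1]-p["cy"])/p["fy"],1.]); return o,d/np.linalg.norm(d)
def atz(p,uv,z):
    o,d=ray(p,uv); return o+d*(z-o[2])/d[2]
def tri(pa,ua,pb,ub):
    o1,d1=ray(pa,ua);o2,d2=ray(pb,ub)
    s=np.linalg.lstsq(np.c_[d1,-d2],o2-o1,rcond=None)[0]
    a=o1+s[0]*d1;b=o2+s[1]*d2; return (a+b)/2,np.linalg.norm(a-b)
def tool():
    from scipy.spatial.transform import Rotation as Ro
    s=ctrl.sense(); q=s["ee_rot"]; return np.array(s["eef_pos"]),Ro.from_quat([q[1],q[2],q[3],q[0]]).as_matrix(),s
E
python3 - <<'E'
from h import *
S=eyes.capture("scene");T=eyes.capture("top")
both=np.hstack([S["color"],T["color"]])
save({"color":both},"a.png",scale=0.71)
save(S,"s.png",scale=1.4);save(T,"t.png",scale=1.4)
for n in ["stand","post_mid","card_top","tray","wall_top","clip","clip_grip","clip_tip_a","vial","jar","block"]:
    print(n,[[(list(np.round(d["centre"],1)),round(d["confidence"],2)) for d in models.spot_point(p,n)] for p in (S,T)])
p,R,s=tool(); print(p,R.round(3),s["time_s"])
for q in (S,T): print((-np.array(q["R"]).T@np.array(q["t"])).round())
E
```

```text
pics
stand [[([np.float64(282.1), np.float64(145.7)], 0.93), ([np.float64(152.7), np.float64(204.7)], 0.86), ([np.float64(236.8), np.float64(221.6)], 0.64)], [([np.float64(400.7), np.float64(204.4)], 0.97)]]
post_mid [[([np.float64(157.0), np.float64(216.2)], 0.96), ([np.float64(228.0), np.float64(242.1)], 0.73), ([np.float64(271.3), np.float64(160.4)], 0.62), ([np.float64(420.2), np.float64(323.2)], 0.2)], [([np.float64(388.7), np.float64(196.7)], 0.76), ([np.float64(328.5), np.float64(286.6)], 0.61)]]
card_top [[([np.float64(238.8), np.float64(183.6)], 0.75), ([np.float64(159.5), np.float64(254.5)], 0.69), ([np.float64(211.0), np.float64(283.2)], 0.61)], [([np.float64(325.9), np.float64(158.1)], 0.9), ([np.float64(368.2), np.float64(168.7)], 0.66)]]
tray [[([np.float64(412.3), np.float64(312.3)], 0.78)], [([np.float64(180.9), np.float64(179.1)], 0.92)]]
wall_top [[([np.float64(417.7), np.float64(320.6)], 0.81), ([np.float64(234.3), np.float64(222.9)], 0.49)], [([np.float64(174.3), np.float64(158.6)], 0.72)]]
clip [[([np.float64(426.8), np.float64(320.9)], 0.93)], [([np.float64(253.
[... 274 characters left out ...]
np.float64(331.7)], 0.59), ([np.float64(420.8), np.float64(329.0)], 0.57)], [([np.float64(169.7), np.float64(165.4)], 0.59), ([np.float64(170.3), np.float64(162.8)], 0.58)]]
vial [[([np.float64(300.9), np.float64(315.6)], 0.68)], [([np.float64(173.0), np.float64(159.3)], 0.54), ([np.float64(253.2), np.float64(156.2)], 0.51)]]
jar [[([np.float64(336.5), np.float64(222.8)], 0.56)], [([np.float64(256.2), np.float64(240.0)], 0.59)]]
block [[([np.float64(311.0), np.float64(268.5)], 0.73)], [([np.float64(259.6), np.float64(193.7)], 0.57)]]
[ 213.49722277 -479.65087016  253.3119439 ] [[-0.914  0.     0.407]
 [-0.407 -0.    -0.914]
 [-0.    -1.     0.   ]] 1.2
[1072.  157.  934.]
[ 390.  -49. 1370.]
```

View both.

View pics/s.png

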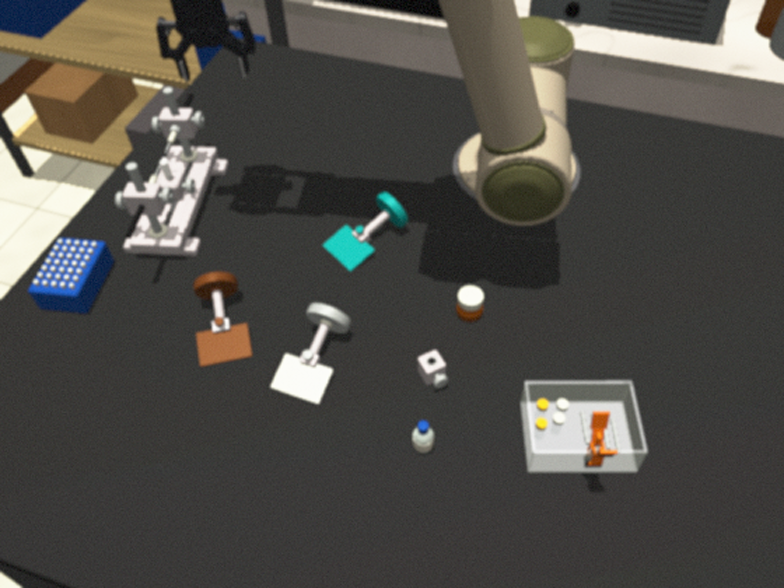

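View pics/t.png

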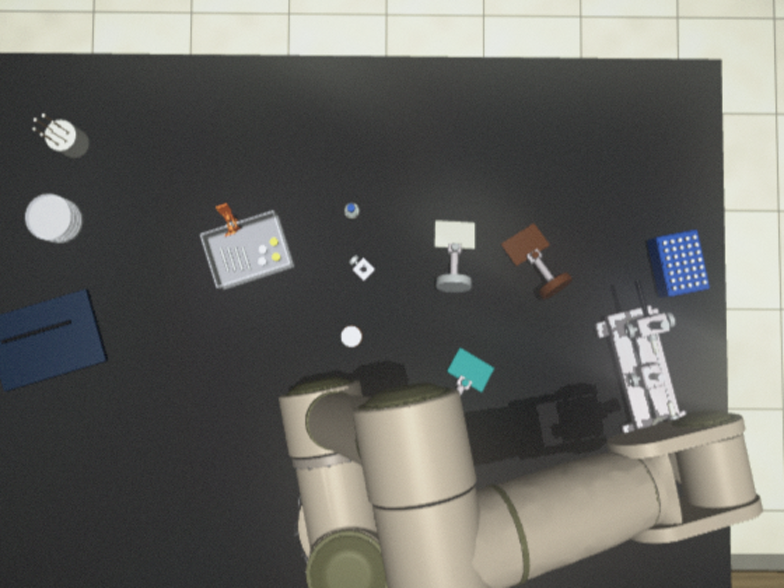

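The white stand is at about (222,250) in scene and (325,182) in top. The look-alikes are brown at (157,228) and turquoise at (260,167), so the white one is the one meant. The clip is at (427,318) in scene and (163,155) in top. Next I locate both with a model overlay and confirm in an enlarged crop.

```bash
cat > fit.py <<'E'
from h import *
from scipy.optimize import least_squares
a=np.deg2rad(15.1)
def lying(x,y,psi):   # origin pos, post direction heading psi
    f=np.array([np.cos(psi),np.sin(psi),0]);u=np.array([0,0,1.])
    zb=np.cos(a)*f-np.sin(a)*u; xb=-np.sin(a)*f-np.cos(a)*u; yb=np.cross(zb,xb)
    return np.array([x,y,35*np.cos(a)+16*np.sin(a)]),np.c_[xb,yb,zb]
def tray(x,y,psi):
    c,s=np.cos(psi),np.sin(psi); return np.array([x,y,0.]),np.array([[c,-s,0],[s,c,0],[0,0,1.]])
E
python3 - <<'E'
from fit import *
S=eyes.capture("scene");T=eyes.capture("top")
# white card corners
def card(p,box):
    c0,r0,c1,r1=box; im=p["color"][r0:r1,c0:c1].astype(int); m=((im.min(2)>165)).astype(np.uint8)
    m=cv2.morphologyEx(m,cv2.MORPH_OPEN,np.ones((9,9),np.uint8)) 
    n,l,st,ce=cv2.connectedComponentsWithStats(m); k=1+np.argmax(st[1:,4])
    q=cv2.minAreaRect(np.argwhere(l==k)[:,::-1].astype(np.float32)); print("card",st[k],ce[k]+[c0,r0]); return ce[k]+[c0,r0]
cs=card(S,(185,245,245,295)); ct=card(T,(300,150,350,182))
X,e=tri(S,cs,T,ct); print("card centre tri",X.round(1),e.round(1),atz(S,cs,8).round(1),atz(T,ct,8).round(1))
pm=[d["centre"] for d in models.spot_point(S,"post_mid")]; pt=[d["centre"] for d in models.spot_point(T,"post_mid")]
print(np.round(pm,1).tolist(),np.round(pt,1).tolist())
stS=[d["centre"] for d in models.spot_point(S,"stand")]; stT=[d["centre"] for d in models.spot_point(T,"stand")]
print(np.round(stS,1).tolist(),np.round(stT,1).tolist())
for u in pm: print("pm",atz(S,u,27).round(1))
for u in pt: print("pmT",atz(T,u,27).round(1))
for u in stS: print("st",atz(S,u,38).round(1))
for u in stT: print("stT",atz(T,u,38).round(1))
# tray rim corners by eye (view coords/1.4)
for u in [(201,236),(277,212),(293,268),(219,289)]: print("trayT",atz(T,np.array(u)/1.4,60).round(1))
for u in [(527,471),(646,472),(633,381),(524,381)]: print("trayS z60?",atz(S,np.array(u)/1.4,60).round(1),atz(S,np.array(u)/1.4,0).round(1))
for n,z in (("clip",65),("clip_grip",101),("clip_tip_a",26),("wall_top",60)):
  for p in (S,T): print(n,[(atz(p,d["centre"],z).round(1).tolist(),round(d["confidence"],2)) for d in models.spot_point(p,n)])
for p,c in ((S,(395,270,475,350)),(T,(140,140,215,215))):
  c0,r0,c1,r1=c; im=p["color"][r0:r1,c0:c1].astype(int); m=(im[...,0]-im[...,2]>90)&(im[...,0]-im[...,1]>50); q=np.argwhere(m)[:,::-1]+[c0,r0]; print("orange",q.mean(0),q.min(0),q.max(0))
v=np.hstack([cv2.resize(S["color"][240:350,395:475],None,fx=5,fy=5,interpolation=2)[:550],cv2.resize(T["color"][135:215,135:215],None,fx=5,fy=5,interpolation=2)[:400].repeat(1,0) if 0 else cv2.resize(T["color"][135:245,135:215],None,fx=5,fy=5,interpolation=2)])
save({"color":v},"clip.png")
v=np.hstack([cv2.resize(S["color"][200:300,175:275],None,fx=4,fy=4,interpolation=2),cv2.resize(T["color"][140:240,280:380],None,fx=4,fy=4,interpolation=2)])
save({"color":v},"stand.png")
E
```

```text
card [ 11  10  39  31 915] [214.98469945 270.10273224]
card [ 11   8  28  19 504] [324.47420635 167.03571429]
card centre tri [ 578.4 -196.8    6. ] 1.9 [ 579.7 -197.     8. ] [ 577.8 -195.7    8. ]
[[152.8, 220.2], [228.2, 246.6], [266.5, 160.0]] [[389.3, 193.7], [324.2, 188.4], [325.6, 287.1], [164.5, 161.4]]
[[283.9, 148.4], [234.7, 223.2], [150.2, 202.9]] [[401.8, 204.8], [327.0, 207.7]]
pm [ 513.1 -376.8   27. ]
pm [ 526.7 -186.9   27. ]
pm [ 258.7 -198.9   27. ]
pmT [ 501.8 -374.6   27. ]
pmT [ 515.3 -193.    27. ]
pmT [ 242.2 -197.4   27. ]
pmT [587.4 252.6  27. ]
st [ 217.9 -167.4   38. ]
st [ 471.2 -193.7   38. ]
st [ 477.2 -400.    38. ]
stT [ 470.4 -406.3   38. ]
stT [ 460.9 -199.6   38. ]
trayT [562.5 301.6  60. ]
trayT [610.6 155.   60. ]
trayT [501.6 122.4  60. ]
trayT [459.8 264.7  60. ]
trayS z60? [645.2 160.5  60. ] [615.9 160.7   0. ]
trayS z60? [598.4 306.3  60. ] [565.8 316.5   0. ]
trayS z60? [465.2 271.9  60. ] [423.5 279.8   0. ]
trayS z60? [513.  126.2  60. ] [474.6 124.    0. ]
clip [([583.2, 237.6, 65.0], 0.71)]
clip [([532.1, 198.6, 65.0], 0.65), ([586.2, 247.4, 65.0], 0.46)]
clip_grip [([592.1, 238.7, 101.0], 0.74)]
clip_grip [([582.5, 252.9, 101.0], 0.56)]
clip_tip_a [([589.6, 240.0, 26.0], 0.71), ([584.6, 244.7, 26.0], 0.66)]
clip_tip_a [([580.9, 247.9, 26.0], 0.51), ([580.7, 236.0, 26.0], 0.43)]
wall_top [([591.2, 229.7, 60.0], 0.83)]
wall_top [([596.8, 212.0, 60.0], 0.74)]
orange [427.65083799 311.79050279] [420 294] [440 331]
orange [161.69892473 154.46236559] [155 145] [168 167]
```

View pics/clip.png

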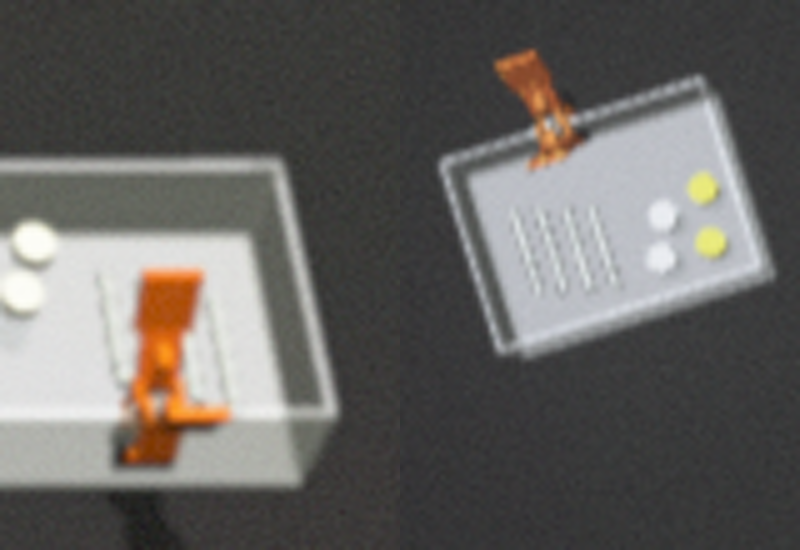

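View pics/stand.png

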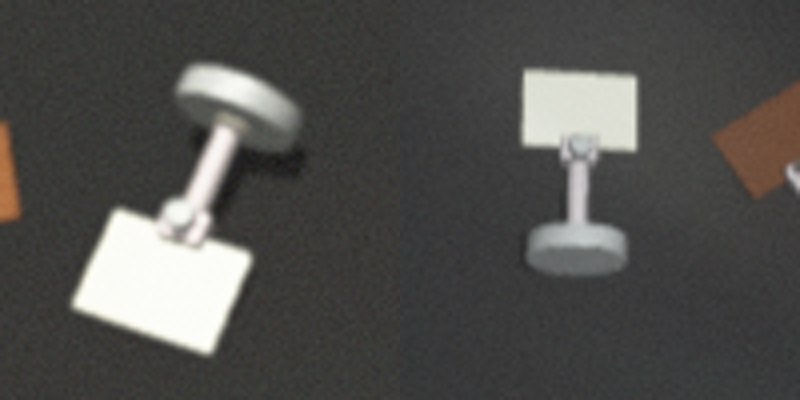

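```bash
python3 - <<'E'
from fit import *
S=eyes.capture("scene");T=eyes.capture("top")
cS=lambda u:np.array(u)/4+[175,200]; cT=lambda u:np.array(u)/4+[280,140]
obs=[(S,cS((72,307)),-1.5,-40,140),(S,cS((212,355)),-1.5,40,140),(S,cS((115,208)),-1.5,-40,None),(S,cS((252,252)),-1.5,40,None),
(T,cT((124,69)),-1.5,40,140),(T,cT((236,75)),-1.5,-40,140),(T,cT((122,144)),-1.5,40,None),(T,cT((236,151)),-1.5,-40,None),
(S,cS((228,128)),-7,0,16),(T,cT((178,226)),-7,0,16),(T,cT((177,275)),35,0,0)]
def f(v,l=obs):
    o,R=lying(*v[:3]); return np.concatenate([proj(p,o+R@np.array([x,y,v[3] if z is None else z]))-u for p,u,x,y,z in l])
r=least_squares(f,[465,-195,0,85],loss="soft_l1"); print("stand",r.x.round(3)); print(f(r.x).reshape(-1,2).round(1).tolist())
o,R=lying(*r.x[:3]); print("post_mid",(o+R@[0,0,45]).round(1),"card_top",(o+R@[0,0,140]).round(1))
for p in (S,T): print([round(float(d["centre"][0])) for d in models.spot_point(p,"post_mid")],proj(p,o+R@[0,0,45]).round(1))
k=lambda u:np.array(u)/5+[135,135]
to=[(T,k((40,160)),55,75),(T,k((303,76)),55,-75),(T,k((370,272)),-55,-75),(T,k((100,352)),-55,75),
(S,(462,322.4),55,75),(S,(451.6,272),-55,75),(S,(376.4,322.9),55,-75),(S,(375,272.9),-55,-75)]
def g(v):
    o,R=tray(*v); return np.concatenate([proj(p,o+R@np.array([x,y,60]))-u for p,u,x,y in to])
r=least_squares(g,[540,210,.3],loss="soft_l1"); print("tray",r.x.round(3)); print(g(r.x).reshape(-1,2).round(1).tolist())
o,R=tray(*r.x)
ho=[(T,(158.4,147.4),1),(T,(164.6,167.6),-1),(S,(429.4,294.4),-1),(S,(435,322.6),1)]
P=lambda v,s:o+R@np.array([v[1]+s*26,v[0],114])
def q(v): return np.concatenate([proj(p,P(v,s))-u for p,u,s in ho])
r2=least_squares(q,[20,53.5]); print("clip along wall, x",r2.x,q(r2.x).reshape(-1,2).round(1).tolist()); print("clip xy if free",(o+R@[r2.x[1],r2.x[0],65]).round(1),"on wall",(o+R@[53.5,r2.x[0],65]).round(1))
print(tri(S,(432.2,308.5),T,(161.5,157.5)))
for n,zz in (("vial",0),("jar",0),("block",0)):
  for p in (S,T): print(n,[atz(p,d["centre"],zz).round().tolist() for d in models.spot_point(p,n)])
E
```

```text
stand [ 4.71824e+02 -1.92413e+02 -3.10000e-02  8.16140e+01]
[[0.1, -0.2], [-0.6, -0.9], [0.3, -0.4], [-0.2, -0.7], [-0.4, -0.8], [-0.3, -1.3], [-0.2, -0.5], [-0.2, -1.2], [-0.3, -3.2], [0.2, 0.9], [-1.3, -1.1]]
post_mid [ 515.2 -193.8   26.2] card_top [ 606.9 -196.6    1.5]
[226, 270, 152] [227.4 241.9]
[392, 328, 324, 326] [324.4 188.4]
tray [5.39772e+02 2.14958e+02 3.14000e-01]
[[-0.0, -0.8], [0.2, -0.5], [-1.2, -1.3], [-0.2, -0.6], [-0.2, 0.1], [-0.7, -0.6], [3.7, -0.8], [-0.2, -1.7]]
clip along wall, x [10.59795095 53.3956413 ] [[0.0, -0.3], [-0.4, -1.6], [0.5, 0.2], [-0.4, -1.5]]
clip xy if free [587.3 241.5  65. ] on wall [587.4 241.6  65. ]
(array([585.69748151, 242.3574471 , 108.17713638]), np.float64(0.020338717179683285))
vial [[625.0, 17.0, 0.0], [576.0, 243.0, 0.0]]
vial [[615.0, 16.0, 0.0]]
jar [[378.0, 9.0, 0.0]]
jar [[366.0, -1.0, 0.0]]
block [[507.0, -14.0, -0.0], [609.0, -197.0, 0.0]]
block []
```

```bash
python3 -m crank '[{"dp":[-16,0,-6],"roll":0.02,"gripper":0},{"dp":[-47,0,-17],"roll":0.06,"gripper":0},{"dp":[-84,0,-30],"roll":0.11,"gripper":0},{"dp":[-121,0,-43],"roll":0.16,"gripper":0},{"dp":[-158,0,-56],"roll":0.21,"gripper":0},{"dp":[-195,0,-69],"roll":0.26,"gripper":0},{"dp":[-232,0,-82],"roll":0.31,"gripper":0},{"dp":[-269,0,-95],"roll":0.36,"gripper":0},{"dp":[-300,0,-106],"roll":0.41,"gripper":0},{"dp":[-318,0,-112],"roll":0.45,"gripper":0}]' 20
cat > to.py <<'E'
import sys; from h import *
def to(X,zdir):
    p,R,s=tool(); d=R.T@(np.array(X,float)-p); z=R[:,2]; zt=np.array(zdir,float); zt/=np.linalg.norm(zt)
    a=np.arctan2(z[0]*zt[1]-z[1]*zt[0],z@zt)
    print("pos",p.round(1),"dp",d.round(1),"roll",round(-a,3),"z",z.round(3),"down",R[:,1].round(3),"j",np.round(s["joints"],2),"F",np.round(s["force"],1),"w",round(s["grip_width"],3),"t",s["time_s"])
    return p,R,s
E
python3 - <<'E'
from to import *
to([515,-194,30],[-.031,-1,0]); print(ctrl.nose_length)
E
```

```text
time_s: 3.23
eef_pos: [460.3, -245.4, 253.4]
ee_rot: [-0.011, 0.011, 0.707, -0.707]
force: [0.8, -0.8, -0.1]
grip_width: 1.003
pos [ 460.3 -245.4  253.4] dp [-52.9 223.4 -53. ] roll -0.0 z [-0.031 -1.    -0.   ] down [ 0.001  0.    -1.   ] j [-0.71  0.31  1.51  0.    1.33  0.89] F [ 0.8 -0.8 -0.1] w 1.003 t 3.2333
22.0
```

```bash
python3 -m crank '[{"dp":[-20,10,-20],"roll":0,"gripper":0},{"dp":[-45,30,-45],"roll":0,"gripper":0},{"dp":[-53,60,-53],"roll":0,"gripper":0},{"dp":[-53,95,-53],"roll":0,"gripper":0},{"dp":[-53,120,-53],"roll":0,"gripper":0},{"dp":[-53,130,-53],"roll":0,"gripper":0},{"dp":[-53,130,-53],"roll":0,"gripper":0}]' 20
python3 - <<'E'
from to import *
to([515,-194,32],[-.031,-1,0])
S=eyes.capture("scene");T=eyes.capture("top")
v=np.hstack([cv2.resize(S["color"][180:300,160:280],None,fx=3.3,fy=3.3,interpolation=2),cv2.resize(T["color"][130:250,265:385],None,fx=3.3,fy=3.3,interpolation=2)])
save({"color":v},"above.png")
E
```

```text
time_s: 3.82
eef_pos: [512.3, -196.2, 121.5]
ee_rot: [-0.012, 0.01, 0.708, -0.706]
force: [-0.9, -0.8, -0.1]
grip_width: 1.002
pos [ 512.3 -196.2  121.5] dp [-2.9 89.5 -2.1] roll -0.0 z [-0.031 -1.    -0.002] down [-0.003  0.002 -1.   ] j [-0.58  0.5   1.59  0.    1.06  1.02] F [-0.9 -0.8 -0.1] w 1.002 t 3.8167
```

View pics/above.png

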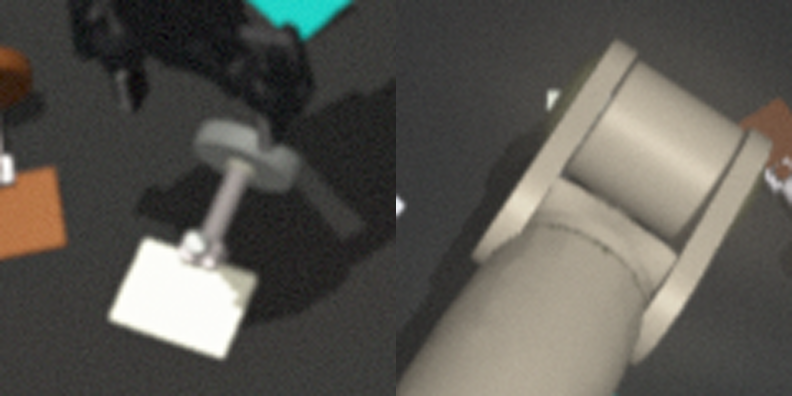

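The white stand is confirmed, with the fingers (125,95) and (265,120) straddling its post line. Next: descend and grip the post.

```bash
python3 -m crank '[{"dp":[-1,15,-1],"roll":0,"gripper":0},{"dp":[-2,40,-2],"roll":0,"gripper":0},{"dp":[-3,65,-2],"roll":0,"gripper":0},{"dp":[-3,82,-2],"roll":0,"gripper":0},{"dp":[-3,89,-2],"roll":0,"gripper":0},{"dp":[-3,89,-2],"roll":0,"gripper":0},{"dp":[-3,89,-2],"roll":0,"gripper":0}]' 20
python3 - <<'E'
from to import *
to([515,-194,32],[-.031,-1,0])
E
python3 -m crank '[{"dp":[0,0,0],"roll":0,"gripper":255},{"dp":[0,0,0],"roll":0,"gripper":255},{"dp":[0,0,0],"roll":0,"gripper":255},{"dp":[0,0,0],"roll":0,"gripper":255},{"dp":[0,0,0],"roll":0,"gripper":255},{"dp":[0,0,0],"roll":0,"gripper":255},{"dp":[0,0,0],"roll":0,"gripper":255},{"dp":[0,0,0],"roll":0,"gripper":255}]' 20
```

```text
time_s: 4.5
eef_pos: [517.0, -195.4, 35.9]
ee_rot: [0.01, -0.012, -0.707, 0.707]
force: [0.2, 0.0, 0.5]
grip_width: 0.999
pos [ 517.  -195.4   35.9] dp [ 2.   3.9 -1.4] roll -0.0 z [-0.031 -1.     0.001] down [ 0.002 -0.001 -1.   ] j [-0.57  0.63  1.63  0.    0.87  1.03] F [0.2 0.  0.5] w 0.999 t 4.5
time_s: 5.17
eef_pos: [516.2, -194.7, 34.6]
ee_rot: [-0.011, 0.011, 0.707, -0.707]
force: [-2.0, 1.5, 3.9]
grip_width: 0.157
```

```bash
python3 -m crank '[{"dp":[3,-4,0],"roll":0,"gripper":255},{"dp":[8,-9,0],"roll":0,"gripper":255},{"dp":[13,-14,0],"roll":0,"gripper":255},{"dp":[19,-19,0],"roll":0,"gripper":255},{"dp":[25,-23,0],"roll":0,"gripper":255},{"dp":[32,-27,0],"roll":0,"gripper":255},{"dp":[36,-29,0],"roll":0,"gripper":255},{"dp":[36,-29,0],"roll":0,"gripper":255}]' 20
python3 - <<'E'
from to import *
to([470,-193,62],[-.031,-1,0])
S=eyes.capture("scene")
save(S,"arc.png",(160,150,280,270),4)
E
```

```text
time_s: 5.83
eef_pos: [479.3, -193.6, 63.7]
ee_rot: [-0.011, 0.011, 0.707, -0.707]
force: [-0.1, 1.1, -5.4]
grip_width: 0.155
pos [ 479.3 -193.6   63.7] dp [ 9.3  1.7 -0.3] roll -0.001 z [-0.032 -1.    -0.   ] down [-0.  0. -1.] j [-0.61  0.53  1.73 -0.    0.88  0.99] F [-0.1  1.1 -5.4] w 0.155 t 5.8333
```

View pics/arc.png

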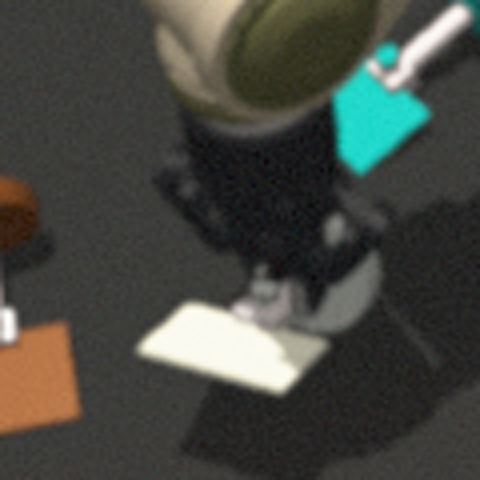

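```bash
cat > tilt.py <<'E'
from h import *
from scipy.optimize import least_squares
def pose(v,psi=-.031):  # base-post_mid X,Z,theta, Y
    x,y,z,th=v; f=np.array([np.cos(psi),np.sin(psi),0]);u=np.array([0,0,1.])
    zb=np.sin(th)*f+np.cos(th)*u; xb=np.cos(th)*f-np.sin(th)*u; yb=np.cross(zb,xb)
    R=np.c_[xb,yb,zb]; return np.array([x,y,z])-R@[0,0,45],R
def fit(S,obs,g):
    def f(v):
        o,R=pose(v); return np.concatenate([np.concatenate([proj(S,o+R@np.array(P,float))-u for u,P in obs]),(v[:3]-g)/np.array([2,2,4])])
    r=least_squares(f,[*g,1.4]); o,R=pose(r.x); rim=o+R@[35,0,0]; rim2=o+R@[35,0,16]
    print("fit",r.x[:3].round(1),"tilt deg",np.rad2deg(r.x[3]).round(1),"rim z",rim[2].round(1),rim2[2].round(1),"res",r.fun.round(1))
E
python3 - <<'E'
from tilt import *
S=eyes.capture("scene"); k=lambda u:np.array(u)/4+[160,150]
fit(S,[(k((138,350)),(-1.5,-40,140)),(k((283,393)),(-1.5,40,140)),(k((190,303)),(-1.5,-40,82)),(k((330,345)),(-1.5,40,82))],np.array([480,-194,55]))
E
```

```text
fit [ 481.4 -193.6   50.9] tilt deg 65.8 rim z 0.5 7.1 res [ 0.1  0.1 -0.3  0.5  0.4 -0.7 -0.2 -0.8  0.7  0.2 -1. ]
```

```bash
python3 -m crank '[{"dp":[4,-2,0],"roll":0,"gripper":255},{"dp":[8,-4,0],"roll":0,"gripper":255},{"dp":[12,-5,0],"roll":0,"gripper":255},{"dp":[16,-6,0],"roll":0,"gripper":255},{"dp":[19,-7,0],"roll":0,"gripper":255},{"dp":[21,-7,0],"roll":0,"gripper":255},{"dp":[21,-7,0],"roll":0,"gripper":255}]' 20
python3 - <<'E'
from to import *
to([470,-193,62],[-.031,-1,0])
S=eyes.capture("scene")
save(S,"arc2.png",(160,150,280,270),4)
E
```

```text
time_s: 6.52
eef_pos: [458.8, -193.0, 70.3]
ee_rot: [-0.011, 0.011, 0.707, -0.707]
force: [-0.3, -0.2, -6.8]
grip_width: 0.153
pos [ 458.8 -193.    70.3] dp [-11.2   8.3  -0.3] roll -0.0 z [-0.031 -1.    -0.   ] down [-0.  0. -1.] j [-0.63  0.49  1.78 -0.    0.87  0.97] F [-0.3 -0.2 -6.8] w 0.153 t 6.5167
```

View pics/arc2.png

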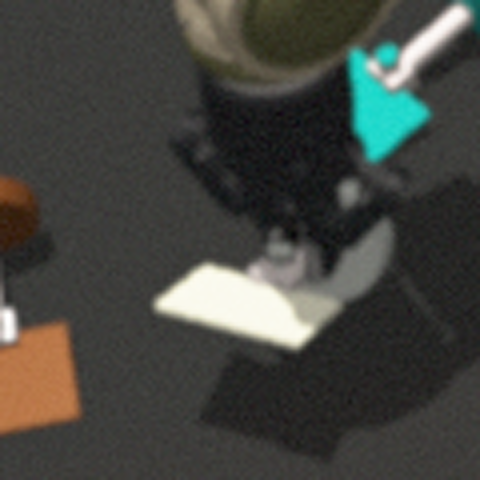

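```bash

python3 - <<'E'
from tilt import *
S=eyes.capture("scene"); k=lambda u:np.array(u)/4+[160,150]
fit(S,[(k((154,306)),(-1.5,-40,140)),(k((300,350)),(-1.5,40,140)),(k((207,262)),(-1.5,-40,82)),(k((343,302)),(-1.5,40,82))],np.array([459,-193.5,58]))
E
```

```text
fit [ 459.5 -193.5   56.9] tilt deg 64.5 rim z 6.0 12.9 res [ 0.3  0.2 -0.5 -0.   0.  -0.3  0.3 -0.2  0.2 -0.  -0.3]
```

```bash
cat >> tilt.py <<'E'
def auto(g,box=(160,120,290,280)):
    S=eyes.capture("scene"); c0,r0,c1,r1=box; im=S["color"][r0:r1,c0:c1].astype(int)
    m=((im.min(2)>170)&(im[...,0]-im[...,2]>-4)).astype(np.uint8); m=cv2.morphologyEx(m,cv2.MORPH_OPEN,np.ones((3,3),np.uint8))
    n,l,st,ce=cv2.connectedComponentsWithStats(m); k=1+np.argmax(st[1:,4]); q=(np.argwhere(l==k)[:,::-1]+[c0,r0]).astype(float)
    L=q[q[:,0]<=q[:,0].min()+1].mean(0); B=q[q[:,1]>=q[:,1].max()-1].mean(0); U=q[q[:,1]<=q[:,1].min()+1].mean(0); print("area",st[k][4],"L",L.round(1),"B",B.round(1),"U",U.round(1))
    fit(S,[(L,(-1.5,-40,140)),(B,(-1.5,40,140)),(U,(-1.5,-40,82))],np.array(g,float)); return S
E
python3 - <<'E'
from tilt import *
auto([459,-193.5,58])
E
python3 -m crank '[{"dp":[0,-20,0],"roll":0,"gripper":255},{"dp":[0,-35,0],"roll":0,"gripper":255},{"dp":[0,-35,0],"roll":0,"gripper":255},{"dp":[0,-35,0],"roll":0,"gripper":255}]' 20
python3 - <<'E'
from to import *; from tilt import *
p,R,s=to([458.8,-193,72],[-.031,-1,0]); auto(p+[0,-.5,-10])
E
```

```text
area 429 L [200.5 225.5] B [231.5 234.4] U [215.  217.7]
fit [ 460.1 -193.2   52.1] tilt deg 59.9 rim z -0.8 7.3 res [-1.  -0.4  3.6  1.5 -2.8 -2.1  0.6  0.1 -1.5]
time_s: 7.0
eef_pos: [459.4, -193.1, 105.3]
ee_rot: [0.011, -0.011, -0.707, 0.707]
force: [-0.1, -0.5, -6.3]
grip_width: 0.148
pos [ 459.4 -193.1  105.3] dp [ 0.6 33.3 -0.1] roll -0.0 z [-0.031 -1.     0.001] down [ 0.001 -0.001 -1.   ] j [-0.63  0.43  1.76  0.    0.95  0.97] F [-0.1 -0.5 -6.3] w 0.148 t 7.0
area 137 L [202.5 204. ] B [227.5 211.4] U [207.5 202.8]
fit [ 461.6 -196.3   89.2] tilt deg 45.7 rim z 32.8 43.9 res [-5.8 -1.2  6.   2.2  1.4 -2.1  1.1 -1.4 -1.5]
```

```bash
python3 - <<'E'
from h import *
save(eyes.capture("scene"),"arc3.png",(160,130,280,250),4)
E
```

```text
(no output)
```

View pics/arc3.png

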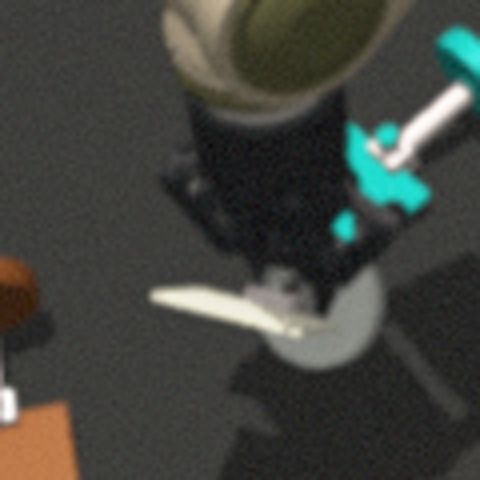

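```bash
python3 - <<'E'
from tilt import *
S=eyes.capture("scene"); k=lambda u:np.array(u)/4+[160,130]
for lo in ((165,288),(190,288)):
  fit(S,[(k((150,295)),(-1.5,-40,140)),(k((300,334)),(-1.5,40,140)),(k(lo),(-1.5,-40,82))],np.array([459.5,-193.6,95]))
for th in (30,35,40,45,50,55):
  o,R=pose([459.5,-193.6,94.5,np.deg2rad(th)]); print(th,[((proj(S,o+R@np.array(P,float))-[160,130])*4).round().tolist() for P in ((-1.5,-40,140),(-1.5,40,140),(-1.5,-40,82),(35,0,16))])
E
```

```text
fit [ 463.1 -197.    91.9] tilt deg 46.8 rim z 35.6 46.5 res [-1.9 -0.5 -2.4  0.6  6.8 -1.4  1.8 -1.7 -0.8]
fit [ 461.4 -194.5   91.3] tilt deg 47.1 rim z 35.0 45.9 res [-0.3 -0.3 -0.9  0.7  2.  -1.4  1.  -0.4 -0.9]
30 [[166.0, 232.0], [314.0, 274.0], [206.0, 256.0], [293.0, 363.0]]
35 [[161.0, 248.0], [309.0, 290.0], [204.0, 262.0], [296.0, 359.0]]
40 [[156.0, 264.0], [305.0, 307.0], [202.0, 268.0], [299.0, 355.0]]
45 [[152.0, 280.0], [301.0, 323.0], [201.0, 274.0], [302.0, 350.0]]
50 [[149.0, 296.0], [297.0, 340.0], [200.0, 280.0], [305.0, 345.0]]
55 [[146.0, 312.0], [294.0, 356.0], [199.0, 286.0], [308.0, 339.0]]
```

```bash
cat >> tilt.py <<'E'
def scan(g,ths=range(0,80,2)):
    S=eyes.capture("scene"); im=S["color"].min(2).astype(float); best=[]
    for th in ths:
      for dz in (-4,-2,0,2):
        o,R=pose([g[0],g[1],g[2]+dz,np.deg2rad(th)])
        P=np.array([proj(S,o+R@np.array(c,float)) for c in ((-1.5,-40,140),(-1.5,40,140),(-1.5,40,92),(-1.5,-40,92))])
        m=np.zeros(im.shape,np.uint8); cv2.fillPoly(m,[np.round(P*16).astype(np.int32)],1,shift=4)
        # left half only (right is shadowed), ring around
        ring=cv2.dilate(m,np.ones((7,7)))-cv2.dilate(m,np.ones((3,3)))
        best.append((np.minimum(im[m>0],170).mean()-np.minimum(im[ring>0],170).mean(),th,dz))
    best.sort(reverse=True); print("scan",[(round(a),b,c) for a,b,c in best[:5]])
E
python3 - <<'E'
from tilt import *
scan([460.5,-194,94])
E
python3 -m crank '[{"dp":[0,14,0],"roll":0,"gripper":255},{"dp":[0,28,0],"roll":0,"gripper":255},{"dp":[0,28,0],"roll":0,"gripper":255},{"dp":[0,28,0],"roll":0,"gripper":255},{"dp":[0,28,0],"roll":0,"gripper":255}]' 20
python3 - <<'E'
from to import *; from tilt import *
p,R,s=to([458.8,-193,72],[-.031,-1,0]); scan(p+[1,-.5,-11])
E
```

```text
scan [(73, 48, -2), (70, 50, 2), (70, 48, -4), (69, 48, 0), (67, 50, 0)]
time_s: 7.62
eef_pos: [459.4, -193.1, 77.6]
ee_rot: [0.011, -0.011, -0.707, 0.707]
force: [0.6, 0.2, -5.9]
grip_width: 0.152
pos [ 459.4 -193.1   77.6] dp [ 0.6  5.6 -0.1] roll -0.0 z [-0.031 -1.     0.   ] down [ 0. -0. -1.] j [-0.63  0.47  1.78 -0.    0.89  0.97] F [ 0.6  0.2 -5.9] w 0.152 t 7.6167
scan [(56, 40, -4), (55, 42, -2), (54, 42, 0), (51, 44, 2), (51, 44, 0)]
```

```bash
python3 -m crank '[{"dp":[0,2,0],"roll":0,"gripper":255},{"dp":[0,4,0],"roll":0,"gripper":255},{"dp":[0,6,0],"roll":0,"gripper":255},{"dp":[0,6,0],"roll":0,"gripper":255},{"dp":[0,6,0],"roll":0,"gripper":255}]' 20
python3 - <<'E'
from to import *; from tilt import *
p,R,s=to([458.8,-193,72],[-.031,-1,0]); scan(p+[1,-.5,-11],range(20,70))
E
```

```text
time_s: 8.08
eef_pos: [459.3, -193.1, 71.5]
ee_rot: [0.011, -0.011, -0.707, 0.707]
force: [-0.8, 0.0, -4.3]
grip_width: 0.148
pos [ 459.3 -193.1   71.5] dp [ 0.5 -0.5 -0.1] roll -0.0 z [-0.031 -1.     0.   ] down [ 0. -0. -1.] j [-0.63  0.48  1.78 -0.    0.87  0.97] F [-0.8  0.  -4.3] w 0.148 t 8.0833
scan [(57, 42, -2), (56, 41, -4), (55, 43, 2), (54, 42, 0), (54, 43, 0)]
```

```bash
python3 -m crank '[{"dp":[0,0,0],"roll":0,"gripper":0},{"dp":[2,-3,0],"roll":0,"gripper":0},{"dp":[10,-12,0],"roll":0,"gripper":0},{"dp":[24,-22,0],"roll":0,"gripper":0},{"dp":[44,-26,0],"roll":0,"gripper":0},{"dp":[66,-28,0],"roll":0,"gripper":0},{"dp":[88,-28,0],"roll":0,"gripper":0},{"dp":[105,-28,0],"roll":0,"gripper":0},{"dp":[115,-28,0],"roll":0,"gripper":0},{"dp":[115,-28,0],"roll":0,"gripper":0}]' 20
python3 - <<'E'
from to import *; from tilt import *
p,R,s=to([458.8,-193,72],[-.031,-1,0]); 
S=eyes.capture("scene"); T=eyes.capture("top")
v=np.hstack([cv2.resize(S["color"][100:250,150:300],None,fx=2.6,fy=2.6,interpolation=2),cv2.resize(T["color"][120:270,260:410],None,fx=2.6,fy=2.6,interpolation=2)])
save({"color":v},"up.png")
E
```

```text
time_s: 8.97
eef_pos: [343.3, -189.5, 99.7]
ee_rot: [0.011, -0.012, -0.707, 0.707]
force: [0.4, -0.4, 0.4]
grip_width: 1.001
pos [ 343.3 -189.5   99.7] dp [-115.5   27.8   -0.2] roll -0.001 z [-0.032 -0.999  0.   ] down [ 0. -0. -1.] j [-0.81  0.24  2.06 -0.    0.84  0.8 ] F [ 0.4 -0.4  0.4] w 1.001 t 8.9667
```

View pics/up.png

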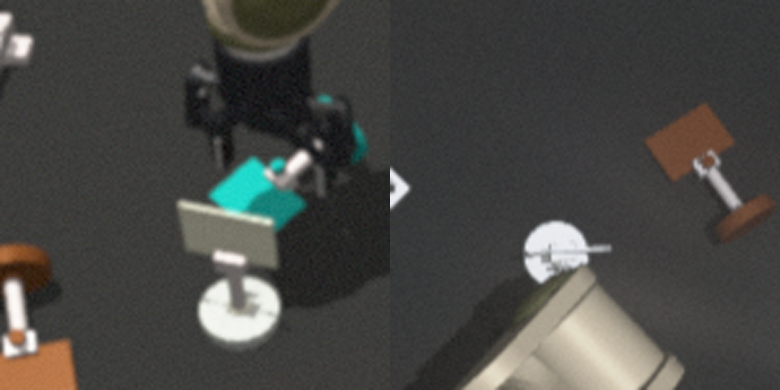

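```bash
python3 -m crank '[{"dp":[0,-15,0],"roll":0,"gripper":0},{"dp":[0,-45,0],"roll":0,"gripper":0},{"dp":[0,-80,0],"roll":0,"gripper":0},{"dp":[0,-110,0],"roll":-0.08,"gripper":0},{"dp":[-8,-135,-16],"roll":-0.2,"gripper":0},{"dp":[-20,-148,-40],"roll":-0.32,"gripper":0},{"dp":[-37,-150,-71],"roll":-0.44,"gripper":0},{"dp":[-53,-150,-101],"roll":-0.56,"gripper":0},{"dp":[-68,-150,-129],"roll":-0.68,"gripper":0},{"dp":[-80,-150,-152],"roll":-0.8,"gripper":0}]' 20
python3 - <<'E'
from to import *
to([587,241.5,170],[.951,.309,0])
E
```

```text
time_s: 9.9
eef_pos: [430.5, -37.7, 249.7]
ee_rot: [-0.268, 0.267, -0.654, 0.655]
force: [-0.5, -0.8, 0.0]
grip_width: 1.002
pos [430.5 -37.7 249.7] dp [-307.2   79.9  -89.7] roll -1.109 z [ 0.701 -0.714  0.001] down [ 0.001 -0.    -1.   ] j [-0.36  0.11  1.76  0.    1.27  0.43] F [-0.5 -0.8  0. ] w 1.002 t 9.9
```

```bash
python3 -m crank '[{"dp":[-30,0,-9],"roll":-0.12,"gripper":0},{"dp":[-65,0,-19],"roll":-0.24,"gripper":0},{"dp":[-100,0,-29],"roll":-0.36,"gripper":0},{"dp":[-135,0,-40],"roll":-0.48,"gripper":0},{"dp":[-170,0,-50],"roll":-0.6,"gripper":0},{"dp":[-205,0,-60],"roll":-0.72,"gripper":0},{"dp":[-240,0,-70],"roll":-0.84,"gripper":0},{"dp":[-270,0,-79],"roll":-0.96,"gripper":0},{"dp":[-290,0,-85],"roll":-1.06,"gripper":0},{"dp":[-300,0,-88],"roll":-1.11,"gripper":0}]' 20
python3 - <<'E'
from to import *
to([587,241.5,170],[.951,.309,0])
E
```

```text
time_s: 10.73
eef_pos: [584.3, 235.3, 248.4]
ee_rot: [0.573, -0.572, 0.415, -0.415]
force: [-0.8, -0.1, -1.2]
grip_width: 1.001
pos [584.3 235.3 248.4] dp [-5.  78.4  4.5] roll 0.002 z [0.95  0.311 0.   ] down [-0.  0. -1.] j [ 0.2   0.55  1.15  0.    1.43 -0.12] F [-0.8 -0.1 -1.2] w 1.001 t 10.7333
```

```bash
python3 - <<'E'
from h import *
S=eyes.capture("scene");T=eyes.capture("top")
for p in (S,T):
  for n,z in (("card_top",140),("stand",0),("post_mid",45)): print(n,[(np.round(d["centre"],1).tolist(),atz(p,d["centre"],z).round(1).tolist(),round(d["confidence"],2)) for d in models.spot_point(p,n)])
v=np.hstack([cv2.resize(S["color"][165:245,205:270],None,fx=6,fy=6,interpolation=2),cv2.resize(T["color"][180:260,300:365],None,fx=6,fy=6,interpolation=2)])
save({"color":v},"up2.png")
E
```

```text
card_top [([236.0, 182.5], [440.5, -192.3, 140.0], 0.9), ([236.5, 184.7], [445.8, -188.9, 140.0], 0.72), ([159.7, 255.4], [652.7, -257.9, 140.0], 0.6)]
stand [([152.8, 205.3], [456.6, -414.2, 0.0], 0.86), ([243.4, 219.6], [429.9, -193.5, 0.0], 0.82), ([281.8, 146.9], [178.1, -188.2, -0.0], 0.61)]
post_mid [([238.6, 212.7], [446.2, -194.0, 45.0], 0.87), ([155.4, 220.4], [522.9, -360.4, 45.0], 0.85), ([267.2, 161.6], [279.4, -188.4, 45.0], 0.72)]
card_top [([339.2, 256.6], [331.6, -219.3, 140.0], 0.81), ([331.4, 215.4], [435.9, -199.4, 140.0], 0.7), ([369.7, 166.9], [560.8, -297.3, 140.0], 0.62)]
stand [([320.3, 296.2], [213.8, -185.5, 0.0], 0.85), ([325.2, 216.0], [439.4, -198.9, 0.0], 0.67), ([400.7, 206.3], [468.5, -413.4, 0.0], 0.63)]
post_mid [([387.5, 194.0], [499.5, -365.2, 45.0], 0.92), ([325.9, 285.4], [248.8, -196.2, 45.0], 0.83), ([323.5, 215.4], [439.3, -189.3, 45.0], 0.61)]
```

View pics/up2.png

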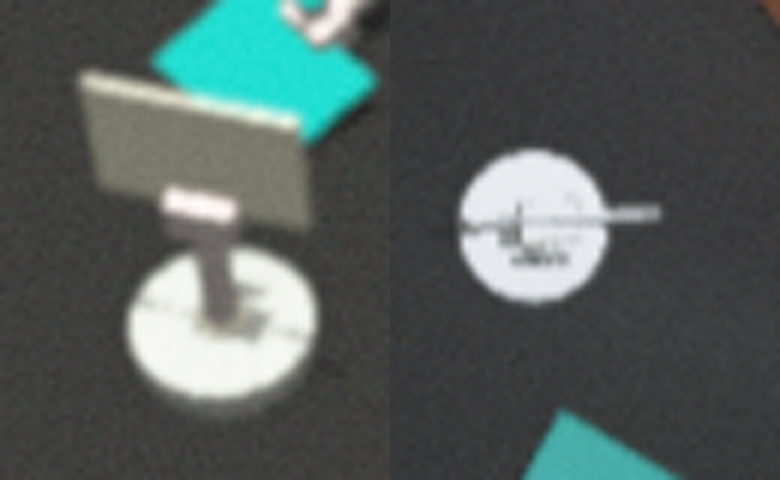

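```bash
cat > fitup.py <<'E'
from h import *
from scipy.optimize import least_squares
S=eyes.capture("scene");T=eyes.capture("top")
cs=lambda u:np.array(u)/6+[205,165]; ct=lambda u:np.array(u)/6+[300,180]
obs=[(S,cs((80,74)),(0,-40,140)),(S,cs((300,122)),(0,40,140)),(S,cs((100,185)),(1.5,-40,81.6)),(S,cs((312,228)),(1.5,40,81.6)),(S,cs((222,321)),(0,0,16)),
(T,ct((143.5,226)),(0,0,16)),(T,ct((271,213)),(0,-40,138))]
def f(v):
    c,s=np.cos(v[2]),np.sin(v[2]); return np.concatenate([proj(p,[v[0]+c*P[0]-s*P[1],v[1]+s*P[0]+c*P[1],P[2]])-u for p,u,P in obs])
for sel in (1,):
    r=least_squares(f,[430,-193,0]); print(r.x.round(3),f(r.x).reshape(-1,2).round(1).tolist())
for p,u in ((S,cs((222,321))),(T,ct((143.5,226)))): print("base centre",atz(p,u,16).round(1))
for p,u in ((S,cs((80,74))),(S,cs((300,122))),(T,ct((271,213)))): print("card corner",atz(p,u,140).round(1))
E
python3 fitup.py
python3 -m crank '[{"dp":[-2,15,2],"roll":0,"gripper":0},{"dp":[-5,45,4],"roll":0,"gripper":0},{"dp":[-5,75,4],"roll":0,"gripper":0},{"dp":[-5,78,4],"roll":0,"gripper":0},{"dp":[-5,78,4],"roll":0,"gripper":0}]' 20
python3 - <<'E'
from to import *
to([587,241.5,104],[.951,.309,0])
E
```

```text
[ 4.36100e+02 -1.92866e+02  4.00000e-02] [[0.3, -0.2], [-0.3, -0.5], [0.2, -0.2], [-0.6, 0.3], [-0.0, -1.1], [-0.2, -0.7], [-0.7, -0.7]]
base centre [ 439.  -191.7   16. ]
base centre [ 434.1 -193.5   16. ]
card corner [ 438.4 -233.3  140. ]
card corner [ 435.7 -151.7  140. ]
card corner [ 435.9 -234.4  140. ]
time_s: 11.65
eef_pos: [585.1, 237.5, 170.4]
ee_rot: [-0.57, 0.571, -0.418, 0.417]
force: [1.1, -0.1, 1.0]
grip_width: 1.0
pos [585.1 237.5 170.4] dp [-3.2 66.4  3.2] roll -0.007 z [ 0.953  0.303 -0.003] down [-0.003 -0.001 -1.   ] j [ 0.2   0.62  1.26  0.    1.27 -0.11] F [ 1.1 -0.1  1. ] w 1.0 t 11.65
```

```bash
python3 -m crank '[{"dp":[-1,12,1],"roll":-0.007,"gripper":0},{"dp":[-3,30,3],"roll":-0.007,"gripper":0},{"dp":[-3,50,3],"roll":-0.007,"gripper":0},{"dp":[-3,62,3],"roll":-0.007,"gripper":0},{"dp":[-3,66,3],"roll":-0.007,"gripper":0},{"dp":[-3,66,3],"roll":-0.007,"gripper":0},{"dp":[-3,66,3],"roll":-0.007,"gripper":0}]' 20
python3 - <<'E'
from to import *
to([587,241.5,104],[.951,.309,0])
S=eyes.capture("scene");T=eyes.capture("top")
v=np.hstack([cv2.resize(S["color"][240:350,375:475],None,fx=4,fy=4,interpolation=2),cv2.resize(T["color"][110:220,110:210],None,fx=4,fy=4,interpolation=2)])
save({"color":v},"g.png")
E
```

```text
time_s: 12.23
eef_pos: [588.2, 241.7, 106.6]
ee_rot: [0.573, -0.572, 0.415, -0.416]
force: [0.8, -0.9, 0.6]
grip_width: 1.002
pos [588.2 241.7 106.6] dp [-0.2  2.6 -1.3] roll 0.001 z [0.951 0.31  0.002] down [ 0.002  0.    -1.   ] j [ 0.21  0.69  1.31  0.    1.14 -0.11] F [ 0.8 -0.9  0.6] w 1.002 t 12.2333
```

View pics/g.png

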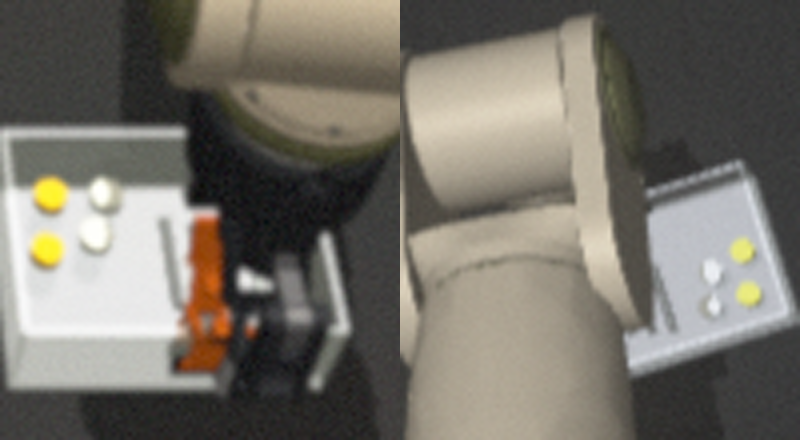

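```bash
python3 - <<'E'
from h import *
S=eyes.capture("scene");T=eyes.capture("top"); p,R,s=tool()
k=lambda X:((proj(S,X)-[375,240])*4).round().tolist()
z=R[:,2];x=R[:,0]
for nm,d in (("far finger",50),("near finger",-50)):
  for w in (-11,11): print(nm,w,[k(p+z*d+x*w+np.array([0,0,h])) for h in (-9,40)])
print("clip pred: near handle top",[k(np.array([587.4,241.6,114])-z*26+x*w) for w in (-11,11)],"far top",[k(np.array([587.4,241.6,114])+z*26+x*w) for w in (-11,11)],"far handle base",[k(np.array([587.4,241.6,88])+z*19+x*w) for w in (-11,11)])
print("pin",k([587.4,241.6,65]),"x",x.round(2))
E
```

```text
far finger -11 [[266.0, 394.0], [291.0, 343.0]]
far finger 11 [[214.0, 394.0], [237.0, 343.0]]
near finger -11 [[228.0, 192.0], [250.0, 136.0]]
near finger 11 [[181.0, 192.0], [200.0, 136.0]]
clip pred: near handle top [[244.0, 219.0], [195.0, 218.0]] far top [[264.0, 325.0], [213.0, 324.0]] far handle base [[249.0, 337.0], [200.0, 337.0]]
pin [208.0, 321.0] x [ 0.31 -0.95  0.  ]
```

```bash
python3 -m crank '[{"dp":[0,0,0],"roll":0,"gripper":255},{"dp":[0,0,0],"roll":0,"gripper":255},{"dp":[0,0,0],"roll":0,"gripper":255},{"dp":[0,0,0],"roll":0,"gripper":255},{"dp":[0,0,0],"roll":0,"gripper":255},{"dp":[0,0,0],"roll":0,"gripper":255},{"dp":[0,0,0],"roll":0,"gripper":255},{"dp":[0,0,0],"roll":0,"gripper":255}]' 30
python3 - <<'E'
from to import *
to([587,241.5,104],[.951,.309,0])
E
```

```text
time_s: 13.1
eef_pos: [589.6, 242.0, 108.1]
ee_rot: [0.574, -0.57, 0.414, -0.417]
force: [3.2, 0.6, 11.1]
grip_width: 0.326
pos [589.6 242.  108.1] dp [-0.3  4.  -2.7] roll 0.001 z [0.951 0.31  0.007] down [ 0.007  0.002 -1.   ] j [ 0.21  0.69  1.31  0.    1.14 -0.11] F [ 3.2  0.6 11.1] w 0.326 t 13.1
```

```bash
python3 -m crank '[{"dp":[0,-4,0],"roll":0,"gripper":255},{"dp":[0,-12,0],"roll":0,"gripper":255},{"dp":[0,-24,0],"roll":0,"gripper":255},{"dp":[0,-38,0],"roll":0,"gripper":255},{"dp":[0,-52,0],"roll":0,"gripper":255},{"dp":[0,-70,0],"roll":0,"gripper":255},{"dp":[0,-90,0],"roll":0,"gripper":255},{"dp":[0,-105,0],"roll":0,"gripper":255},{"dp":[0,-110,0],"roll":0,"gripper":255},{"dp":[0,-110,0],"roll":0,"gripper":255}]' 30
python3 - <<'E'
from to import *
p,R,s=to([587,241.5,214],[.951,.309,0])
S=eyes.capture("scene");T=eyes.capture("top")
for n in ("clip","clip_grip","clip_tip_a"):
  for q in (S,T): print(n,[(np.round(d["centre"],1).tolist(),round(d["confidence"],2)) for d in models.spot_point(q,n)])
for h in (-3,-39,-39-37.5):print("pred S,T at dz",h,proj(S,p+[0,0,h]).round(1),proj(T,p+[0,0,h]).round(1))
im=S["color"].astype(int); m=(im[...,0]-im[...,2]>90)&(im[...,0]-im[...,1]>50); m[:,:350]=0; q=np.argwhere(m)[:,::-1]; print("orange",len(q),q.mean(0),q.min(0),q.max(0))
save(S,"lift.png",(int(q[:,0].mean())-60,int(q[:,1].mean())-60,int(q[:,0].mean())+60,int(q[:,1].mean())+60),5)
E
```

```text
time_s: 13.93
eef_pos: [587.9, 241.7, 217.0]
ee_rot: [0.573, -0.572, 0.415, -0.416]
force: [-0.1, 0.5, -0.3]
grip_width: 0.324
pos [587.9 241.7 217. ] dp [-0.1  3.  -1. ] roll 0.001 z [0.951 0.31  0.003] down [ 0.003  0.001 -1.   ] j [ 0.21  0.59  1.18  0.    1.37 -0.11] F [-0.1  0.5 -0.3] w 0.324 t 13.9333
clip [([442.0, 290.9], 0.86)]
clip []
clip_grip [([442.0, 286.5], 0.88)]
clip_grip []
clip_tip_a [([434.2, 295.7], 0.82), ([440.1, 308.3], 0.45), ([239.6, 209.7], 0.34)]
clip_tip_a [([253.6, 241.1], 0.71)]
pred S,T at dz -3 [444.5 278.4] [151.7 149.7]
pred S,T at dz -39 [439.8 289.7] [155.3 152.2]
pred S,T at dz -76.5 [435.3 300.6] [158.9 154.7]
orange 223 [437.79820628 290.19730942] [432 267] [443 308]
```

```bash
python3 -m crank '[{"dp":[0,-10,0],"roll":0,"gripper":255},{"dp":[5,-25,-4],"roll":0.02,"gripper":255},{"dp":[18,-40,-14],"roll":0.04,"gripper":255},{"dp":[36,-48,-28],"roll":0.07,"gripper":255},{"dp":[58,-50,-44],"roll":0.1,"gripper":255},{"dp":[82,-50,-62],"roll":0.13,"gripper":255},{"dp":[106,-50,-81],"roll":0.16,"gripper":255},{"dp":[130,-50,-99],"roll":0.19,"gripper":255},{"dp":[150,-50,-114],"roll":0.22,"gripper":255},{"dp":[165,-50,-126],"roll":0.24,"gripper":255}]' 30
python3 - <<'E'
from to import *
to([436,-193,265],[1,.037,0])
E
```

```text
time_s: 15.17
eef_pos: [518.4, 43.9, 266.2]
ee_rot: [0.518, -0.518, 0.481, -0.482]
force: [-0.5, 0.0, -0.7]
grip_width: 0.328
pos [518.4  43.9 266.2] dp [230.4   1.2 -99.3] roll 0.035 z [0.997 0.072 0.001] down [ 0.001 -0.    -1.   ] j [-0.14  0.29  1.49 -0.    1.36 -0.21] F [-0.5  0.  -0.7] w 0.328 t 15.1667
```

```bash
python3 -m crank '[{"dp":[10,0,-4],"roll":0.005,"gripper":255},{"dp":[32,0,-14],"roll":0.01,"gripper":255},{"dp":[62,0,-27],"roll":0.02,"gripper":255},{"dp":[94,0,-40],"roll":0.03,"gripper":255},{"dp":[126,0,-54],"roll":0.035,"gripper":255},{"dp":[158,0,-68],"roll":0.035,"gripper":255},{"dp":[188,0,-81],"roll":0.035,"gripper":255},{"dp":[212,0,-91],"roll":0.035,"gripper":255},{"dp":[226,0,-97],"roll":0.035,"gripper":255},{"dp":[230,0,-99],"roll":0.035,"gripper":255}]' 30
python3 -m crank '[{"dp":[0,0,0],"roll":0,"gripper":255},{"dp":[0,0,0],"roll":0,"gripper":255},{"dp":[0,0,0],"roll":0,"gripper":255}]' 30
python3 - <<'E'
from to import *
p,R,s=to([436,-193,225],[1,.037,0])
S=eyes.capture("scene");T=eyes.capture("top")
for n in ("clip","clip_grip","clip_tip_a","card_top"):
  for q in (S,T): print(n,[(np.round(d["centre"],1).tolist(),round(d["confidence"],2)) for d in models.spot_point(q,n)])
for h in (-3,-43): print("pred grip,pin",h,proj(S,p+[0,0,h]).round(1))
for d in (-12,12): print("pred tips",proj(S,p+R[:,2]*d+[0,0,-80]).round(1))
print("card_top pred",proj(S,[436.1,-192.9,140]).round(1))
im=S["color"].astype(int); m=(im[...,0]-im[...,2]>90)&(im[...,0]-im[...,1]>50); m[:,:195]=0; m[:,300:]=0;q=np.argwhere(m)[:,::-1]; print("orange",len(q),q.mean(0),q.min(0),q.max(0))
cv2.imwrite("pics/over_full.png",cv2.cvtColor(S["color"],cv2.COLOR_RGB2BGR))
E
```

```text
time_s: 16.0
eef_pos: [437.1, -192.9, 265.7]
ee_rot: [-0.509, 0.509, -0.49, 0.491]
force: [0.3, -0.9, -1.2]
grip_width: 0.333
time_s: 16.25
eef_pos: [437.9, -190.0, 265.4]
ee_rot: [0.51, -0.51, 0.489, -0.49]
force: [0.0, 0.6, -1.1]
grip_width: 0.329
pos [ 437.9 -190.   265.4] dp [ 2.9 40.4 -2. ] roll 0.005 z [0.999 0.041 0.   ] down [ 0.  0. -1.] j [-0.66  0.2   1.61  0.    1.33 -0.7 ] F [ 0.   0.6 -1.1] w 0.329 t 16.25
clip [([233.6, 154.1], 0.53)]
clip []
clip_grip [([227.5, 144.7], 0.73), ([233.5, 170.9], 0.44)]
clip_grip []
clip_tip_a [([239.3, 163.3], 0.9), ([232.4, 171.3], 0.57), ([232.9, 155.9], 0.52)]
clip_tip_a []
card_top [([160.6, 255.1], 0.9), ([240.9, 183.7], 0.82), ([235.2, 180.1], 0.78), ([241.9, 220.1], 0.54), ([335.0, 221.8], 0.47)]
card_top [([372.3, 166.2], 0.77), ([331.2, 217.1], 0.51)]
pred grip,pin -3 [231.1 138.7]
pred grip,pin -43 [233.3 153.7]
pred tips [237.3 162.6]
pred tips [233.2 171. ]
card_top pred [236.5 180.9]
orange 250 [233.804 152.38 ] [228 129] [240 170]
```

```bash
python3 -m crank '[{"dp":[1,5,0],"roll":0,"gripper":255},{"dp":[2,15,-1],"roll":0.004,"gripper":255},{"dp":[2,26,-2],"roll":0.004,"gripper":255},{"dp":[2,35,-2],"roll":0.004,"gripper":255},{"dp":[2,40,-2],"roll":0.004,"gripper":255},{"dp":[2,40,-2],"roll":0.004,"gripper":255},{"dp":[2,40,-2],"roll":0.004,"gripper":255},{"dp":[2,40,-2],"roll":0.004,"gripper":255}]' 30
python3 - <<'E'
from to import *
p,R,s=to([436.2,-193,208.6],[1,.037,0])
S=eyes.capture("scene");T=eyes.capture("top")
for n in ("clip","clip_tip_a","card_top"):
  for q in (S,): print(n,[(np.round(d["centre"],1).tolist(),round(d["confidence"],2)) for d in models.spot_point(q,n)])
print("pin",proj(S,p+[0,0,-43]).round(1))
for d in (-12,12): print("pred tips",proj(S,p+R[:,2]*d+[0,0,-80]).round(1))
for d in (-40,40): print("card corners",proj(S,[436.1-.037*d,-192.9+d,140]).round(1))
save(S,"over.png",(200,130,270,200),8)
E
```

```text
time_s: 17.42
eef_pos: [435.8, -193.3, 225.8]
ee_rot: [0.509, -0.509, 0.491, -0.491]
force: [-0.1, 0.4, -0.6]
grip_width: 0.33
pos [ 435.8 -193.3  225.8] dp [-0.3 17.2  0.4] roll -0.001 z [0.999 0.036 0.001] down [ 0.001 -0.001 -1.   ] j [-0.66  0.23  1.68  0.    1.23 -0.7 ] F [-0.1  0.4 -0.6] w 0.33 t 17.4167
clip [([234.8, 167.0], 0.84), ([335.2, 223.9], 0.46)]
clip_tip_a [([237.2, 173.4], 0.85), ([299.4, 316.0], 0.6), ([237.6, 185.3], 0.56), ([336.4, 225.1], 0.19)]
card_top [([157.8, 258.2], 0.94), ([235.4, 185.2], 0.88), ([242.0, 181.6], 0.7)]
pin [234.3 166.6]
pred tips [238.1 174.8]
pred tips [234.1 183.1]
card corners [218.7 177.1]
card corners [254.7 184.8]
```

View pics/over.png

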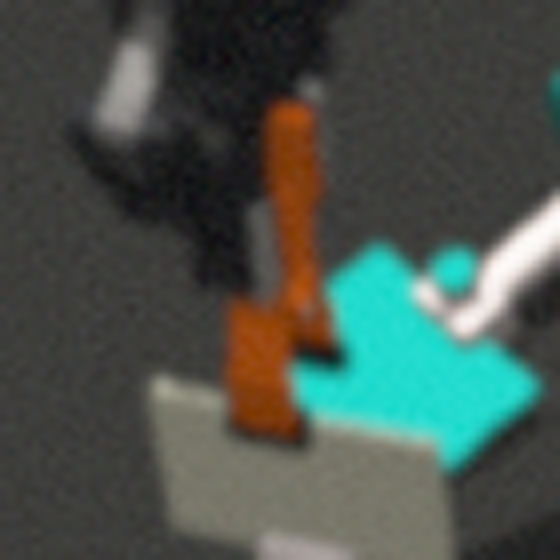

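The last picture shows the front jaw at (233,184) px in front of the card edge and the rear jaw at (240,174) px behind it. The card corners are at (219,177) and (255,185), and all of these are within 1–2 px of prediction. Next: the final descent.

```bash
python3 -m crank '[{"dp":[0,3,0],"roll":0,"gripper":255},{"dp":[0,7,0],"roll":0,"gripper":255},{"dp":[0,11,0],"roll":0,"gripper":255},{"dp":[0,15,0],"roll":0,"gripper":255},{"dp":[0,17,0],"roll":0,"gripper":255},{"dp":[0,17,0],"roll":0,"gripper":255},{"dp":[0,17,0],"roll":0,"gripper":255},{"dp":[0,17,0],"roll":0,"gripper":255},{"dp":[0,17,0],"roll":0,"gripper":255},{"dp":[0,17,0],"roll":0,"gripper":255}]' 30
cat > chk.py <<'E'
from to import *
p,R,s=to([436.2,-193,208.6],[1,.037,0])
S=eyes.capture("scene")
for n in ("clip","clip_tip_a","card_top"): print(n,[(np.round(d["centre"],1).tolist(),round(d["confidence"],2)) for d in models.spot_point(S,n)][:3])
print("pin",proj(S,p+[0,0,-43]).round(1),"tips",[proj(S,p+R[:,2]*d+[0,0,-80]).round(1).tolist() for d in (-12,12)])
im=S["color"].astype(int); m=(im[...,0]-im[...,2]>60)&(im[...,0]-im[...,1]>40); m[:,:200]=0; m[:,270:]=0; m[:130]=0; m[215:]=0
q=np.argwhere(m)[:,::-1]; print("orange",len(q),q.mean(0).round(1),q.min(0),q.max(0))
g=S["color"][165:215,205:270].astype(int); w=(g.min(2)>95)&(g.max(2)<165)&(g[...,0]-g[...,2]<45)&(g[...,0]-g[...,2]>0)
q=np.argwhere(w)[:,::-1]+[205,165]; print("card",len(q),q.min(0),q.max(0))
# rows of card top edge along image columns
for c in (222,226,230,244,248,252): 
    col=w[:,c-205]; r=np.flatnonzero(col); print(c,r[:1]+165,end=" ")
E
python3 chk.py
```

```text
time_s: 18.5
eef_pos: [435.6, -193.2, 208.4]
ee_rot: [0.509, -0.509, 0.491, -0.491]
force: [0.3, -0.1, -0.2]
grip_width: 0.328
pos [ 435.6 -193.2  208.4] dp [-0.2 -0.2  0.6] roll -0.001 z [0.999 0.036 0.   ] down [ 0. -0. -1.] j [-0.66  0.25  1.71  0.    1.19 -0.7 ] F [ 0.3 -0.1 -0.2] w 0.328 t 18.5
clip [([235.5, 171.7], 0.9)]
clip_tip_a [([240.1, 181.5], 0.83), ([236.5, 188.5], 0.62), ([236.6, 184.0], 0.43)]
card_top [([155.9, 256.0], 0.91), ([234.1, 183.3], 0.89), ([240.2, 181.0], 0.86)]
pin [235.3 172.4] tips [[239.0, 180.3], [235.0, 188.5]]
orange 250 [235.5 171.1] [230 149] [241 189]
card 726 [219 165] [265 214]
222 [178] 226 [179] 230 [191] 244 [184] 248 [185] 252 [186]
```

```bash
python3 -c "
from rig import ctrl
print(ctrl.finish_job())"
```

```text
the job is handed in; nothing more can be done
None
```

I stood the white-card stand upright and let go of it. I then squeezed the orange clip off the tray rim and handed in with it held open over the card's top edge. The hand-in reports no verdict, so what follows is from my own last checks.

- **Stand:** I gripped the post and tilted the stand up about its base rim. The pads held it at about 65°, so I loosened the tilt with two short vertical jerks. I released it at about 42° and it rocked upright at about (436, −193) mm. The last picture and the later numeric check both showed the card edge where I had measured it, so it had not moved.
- **Clip:** the opening between the pads stayed at about 28 mm while I held the clip. You gave about 30 mm for the stop, so I take the clip to be fully squeezed; I did not measure the joint angle itself. The networks found the pin and jaw tips within about 1–2 pixels of where I predicted.
- **Final position:** I estimate the tips are 10–12 mm below the card's edge, one on each side, about 10 mm clear of its faces. The wrist force was near zero, so nothing suggests contact.
- **Disagreements:** the two cameras differed by up to 5 mm on the stand's base position along x, and by about 1 mm at the card edge. I used the combined fit, which fits within the clearance. My first automatic tilt measurement failed on the partly hidden card, so I replaced it with a model match.
- **Not checked at the end:** I took no view of the vial, jar and block after the moves. The arm passed over that area only with the gripper and clip well above them.

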